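# Weigh the full tin of baking weights

## Task

Of the two identical tall lidded tins on the counter, one is full of baking weights and the other all but empty: feel by lifting which is the heavier. Set the heavier one down gently, upright, in the middle of the kitchen scale's pan, and leave the lighter one standing upright where it was.

Things in the scene. Friction and masses are not known exactly. Their poses are not given: they have to be found in the camera images.
- tin_1_mid (a point): centre (half-way up, z up) of one of two identical closed steel tins: round, 58 mm in diameter (60 mm round the lid, the top 18 mm), 90 mm tall, upright on the counter; hold it round its body from above, the lid stays on. One tin (either) is full and weighs 0.5 to 0.7 kg in all, the other, all but empty, about 0.2 kg; only lifting tells which.
- tin_2_mid (a point): centre (half-way up, z up) of the other of the two identical closed steel tins: same size (58 mm in diameter, 60 mm round the lid, 90 mm tall) and look, upright on the counter; it is the full one (0.5 to 0.7 kg) or the all but empty one (about 0.2 kg).
- scale_pan (a point): centre of the top face of the kitchen scale's round steel pan: 136 mm in diameter, flat, its top 45 mm above the counter, z up. The pan sits on a flat white scale body with a dark blank display; the scale stands fast and its pan does not sink.
Things that resemble listed ones, but are neither listed nor needed, are in the scene too. What is shaped like the part that bears tin_1_mid but purple is not meant.

How it is judged:
At the end, for the whole second after the job is handed in: The heavier tin stands upright (within 8 degrees), at rest, on the scale's pan, which bears its weight (over 3.4 N), its axis within 30 mm of the pan's centre; the lighter tin stands upright (within 8 degrees), at rest, within 40 mm of where it was at the start (((horizontal distance between tin_1_mid and scale_pan below 0.03 m and z of tin_1_mid in the frame of scale_pan between 0.04 and 0.05 m and angle between each of tin_1_mid, tin_2_mid's own z axis and vertical below 0.15 rad and contact force between tin_1 and scale above 3.4 N and linear speed of each of tin_1, tin_2 below 0.02 m/s and distance of tin_2_mid from where it was at the start of the episode below 0.04 m) or (horizontal distance between tin_2_mid and scale_pan below 0.03 m and z of tin_2_mid in the frame of scale_pan between 0.04 and 0.05 m and angle between each of tin_2_mid, tin_1_mid's own z axis and vertical below 0.15 rad and contact force between tin_2 and scale above 3.4 N and linear speed of each of tin_2, tin_1 below 0.02 m/s and distance of tin_1_mid from where it was at the start of the episode below 0.04 m))); the robot touches nothing.
It fails at once if a tin is dropped or slammed onto the scale (over 80 N) (contact force between any of tin_1, tin_2 and scale above 80 N).
It also fails if it takes over 58 s, if anything falls off the work surface, if the arm or the gripper's body presses on something with over 40 N, if the wrist force passes 120 N, or if a joint passes its speed limit or range.

## Robot

A 7-joint arm with a two-finger parallel gripper is mounted at the origin on the work surface. World frame = base frame: x ahead of the robot, y to its left, z up, the work surface at z = 0. Lengths are in m, angles in rad, forces in N, time in s.
With the tool pointing down it reaches from about 0.35 to 0.9 m from the base axis. Payload 8.1 kg.
Tool frame: the origin (TCP) lies at the centre of the arm's flange, where the gripper is bolted on; the fingertips stand 178 mm ahead of it and the grasp point (between the pads) lies 159 mm ahead of it; z points along the fingers, y is the line along which they close (so a half turn about z gives the same grasp; the last joint's range is limited). The gripper opens to 92 mm and grips with 3 to 60 N. Pads are 19 mm wide; open, the fingers measure 130 mm over their backs; the gripper's body (75 mm by 190 mm) begins 47 mm behind the grasp point.
Start: joints at [-0.103, 0.434, 0.025, 1.573, -0.012, 1.134, -0.075], TCP at [0.625, -0, 0.405] pointing down, gripper open.
Joint ranges: [-2.62, 2.62], [-0.44, 2.09], [-1.27, 1.32], [0.08, 2.57], [-1.32, 4.46], [0.12, 2], [-2.74, 2.74]. Speed limits (rad/s): [2.22, 2.22, 3.01, 3.01, 3.14, 3.14, 3.14].

## Interface

Orientations are given as a rotation vector (axis times angle).
In Python, from cell import arm gives the robot as it stands. The module is installed in compiled form; this text tells all that it offers.
- The arm moves only by the shell command python3 -m inch 'ROWS' [FORCE]. ROWS is text: rows parted by semicolons, each of 5 numbers parted by spaces: the shift along the tool's x, y, z in m, then the turn about the tool's z in rad, then the finger opening in m, from 0 to 0.0918. In form: x y z roll fingers; .... A call has 1 to 5 rows; each row is the pose to reach, as a shift and turn from the pose commanded when the call began, along the tool's axes at that moment; what a row does not reach only later rows make up. A row lasts 1/10 s, in which the tool goes at most 50 mm and 8.59 degrees, less where a joint would pass 70% of its speed; a pose out of reach is approached as far as the arm can. A call with a gripper value outside its range is refused whole. The fingers move at their own pace and stop on an object; FORCE is the grip in N (left out, the last holds). Time passes only in rows, so rows that repeat a pose let the fingers close. It gives the time, the measured TCP pose, the force, the opening and the grip force at its end, in the units of the state.
- arm.observe(): the state, without advancing time (a new reading comes with each control period).
- arm.get_image(name): name is "scene" or "side" or "wrist"; returns the picture (400x640x3 uint8, red, green, blue); there is no depth.
- arm.get_calibration(name): a dict with "intrinsics" (3x3 intrinsics, pixels), "pose" (4x4, takes a point from camera to world coordinates). Camera axes: x right, y up, looking along -z (the intrinsics and any distortion apply to the point x, -y, -z); pixel columns grow to the right and rows downward; lengths in m; the calibration is good to about 2 mm. A picture is of the moment at which its call begins: read the wrist's pose just before it. get_calibration takes no time and is no camera call; for the wrist camera it gives the pose at the moment of the call.
- arm.sign_off(): hands the job in; it is judged then, once.
Trained networks look in the newest picture that a camera, given by its name, has taken for a name from the list of things; names that differ only in an ending like _2 or _b are one class to them, and where a whole thing is asked for, a point or a joint stands for the part that bears it (a point fixed in the world has none). Each returns a list of dicts, best first, with "conf" (0 to 1); they miss things now and then, are a little off and sometimes report something else, mostly with a low value. They report only what shows in the picture. A call takes as long as a camera call. They do not tell look-alikes from the thing itself.
- arm.look_for(camera, query): "point" ([row, column] in pixels, amid what is visible of it).
- arm.silhouettes(camera, query): "region" (400x640 bool, what is visible of it) and "point" ([row, column] in pixels, amid what is visible of it).
- arm.place_of(camera, query): "point" ([row, column] in pixels: a listed point, or the origin of a listed thing).
The state is a dict: "clock": time; "joints": joint angles; "dq": joint speeds; "joint_efforts": joint torques, N m; "position": TCP position; "ee_rot": TCP orientation; "force": force on the tool from outside, world axes, zero at the start; "ft_torque": the same for the moment, N m; "width": opening from 0.0 (shut) to 1.0 (fully open); "gripper_force": force on a finger pad.
Only numpy, scipy, OpenCV 4.12 (cv2) and the standard library are available. Lean on these libraries where they do the work, as an engineer would, in place of code of your own. Each camera call takes 0.05 s, during which the arm holds its last target. There are 200 camera calls.

## Working session

There is one attempt and no reset: what is moved stays moved. The work goes in short steps, Python scripts to look and compute and a shell command to move; the robot and the scene stay as the last step left them, time stands still between calls to the robot, and variables do not carry over. Pictures are saved under pics/ and viewed, at most 10 in all, crops included, and the job is handed in when it is done.

```bash
mkdir -p pics; cat > h.py <<'E'
import numpy as np, cv2
from cell import arm
def ray(cam,rc,z):
    c=arm.get_calibration(cam);K=np.array(c["intrinsics"]);P=np.array(c["pose"])
    d=np.linalg.inv(K)@[rc[1],rc[0],1];d=P[:3,:3]@[d[0],-d[1],-d[2]];o=P[:3,3]
    return o+d*(z-o[2])/d[2]
E
python3 - <<'E'
from h import *
s=arm.observe();print(s)
for c in("scene","side"):
    im=arm.get_image(c);cv2.imwrite(f"pics/{c}0.png",im[:,:,::-1])
    for q,z in(("tin_1_mid",.045),("scale_pan",.045)):
        for r in arm.place_of(c,q):print(c,q,np.round(r["point"]),round(r["conf"],2),ray(c,r["point"],z).round(3))
E
```

```text
{'clock': 0.0, 'joints': array([-0.10262461,  0.43521783,  0.02497615,  1.57408433, -0.0115924 ,
        1.13400444, -0.07512872]), 'dq': array([ 4.04749101e-04,  1.25637697e-04, -1.26219647e-03,  3.96046326e-05,
        7.05674318e-04, -5.41916780e-04,  2.22825705e-04]), 'joint_efforts': array([ 3.89017032e-04, -6.67853522e+01,  9.84863900e-01, -3.14464223e+01,
       -6.05165795e-02,  4.27553023e-02,  1.12382318e-04]), 'position': array([ 6.24770339e-01, -1.92924476e-05,  4.03952936e-01]), 'ee_rot': array([-2.22081699e+00, -2.22065387e+00,  1.90137279e-03]), 'force': array([-0.42628037, -1.36415429, -0.43836546]), 'ft_torque': array([-0.02615415,  0.00707078,  0.00828468]), 'gripper_force': 0.0, 'width': 1.0002793233544238}
scene tin_1_mid [216. 276.] 0.92 [ 0.616 -0.049  0.045]
scene tin_1_mid [233. 333.] 0.83 [0.594 0.056 0.045]
scene tin_1_mid [190. 364.] 0.82 [0.473 0.049 0.045]
scene scale_pan [135. 225.] 0.8 [ 0.481 -0.287  0.045]
side tin_1_mid [202. 379.] 0.89 [ 0.615 -0.045  0.045]
side tin_1_mid [188. 290.] 0.65 [0.475 0.054 0.045]
side tin_1_mid [167. 341.] 0.64 [0.588 0.069 0.045]
side scale_pan [351. 374.] 0.63 [ 0.482 -0.282  0.045]
```

View pics/scene0.png

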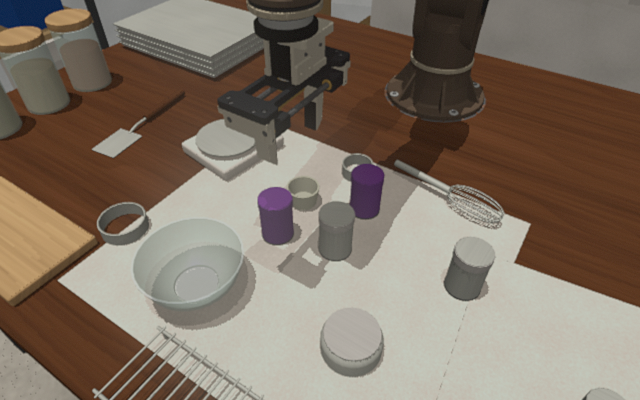

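View pics/side0.png

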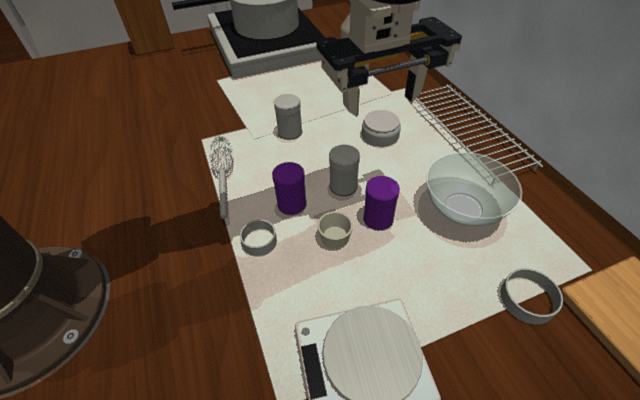

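The scene view shows these candidates:
- Grey steel tall tins at (231,336) and (268,469), which are the ones I want.
- Purple decoys at (216,276) and (192,367).
- A short, wide grey tin at (340,352), which is too low.
- An unknown object cut off at (395,605).

The side view shows the grey tins at (170,344) and (117,288), and the pan at about (352,373).

```bash
python3 - <<'E'
from h import *
for c,ps in(("scene",[(231,336),(268,469)]),("side",[(170,344),(117,288)])):
    for p in ps: print(c,p,ray(c,p,.045).round(3))
    im=arm.get_image(c)
    for q,z in(("tin_2_mid",.045),("scale_pan",.045)):
        for r in arm.place_of(c,q):
            u,v=map(int,r["point"]);print(c,q,np.round(r["point"]),round(r["conf"],2),ray(c,r["point"],z).round(3),im[u,v])
    for r in arm.silhouettes(c,"scale_pan"):
        ys,xs=np.nonzero(r["region"]); print("pan region",r["conf"],ys.min(),ys.max(),xs.min(),xs.max())
im=cv2.imread("pics/scene0.png")[120:320,250:520]
cv2.imwrite("pics/crop.png",cv2.resize(im,None,fx=2.8,fy=2.8,interpolation=3))
E
```

```text
scene (231, 336) [0.589 0.058 0.045]
scene (268, 469) [0.542 0.273 0.045]
scene tin_2_mid [271. 470.] 0.89 [0.547 0.277 0.045] [98 96 89]
scene tin_2_mid [138. 224.] 0.27 [ 0.491 -0.281  0.045] [165 164 154]
scene scale_pan [138. 221.] 0.92 [ 0.493 -0.287  0.045] [167 164 154]
scene scale_pan [272. 469.] 0.52 [0.549 0.275 0.045] [98 94 89]
pan region 0.8 120 179 182 284
side (170, 344) [0.59  0.057 0.045]
side (117, 288) [0.543 0.271 0.045]
side tin_2_mid [115. 287.] 0.91 [0.544 0.28  0.045] [82 77 74]
side scale_pan [352. 373.] 0.64 [ 0.48  -0.283  0.045] [176 176 162]
pan region 0.92 299 399 296 440
```

View pics/crop.png

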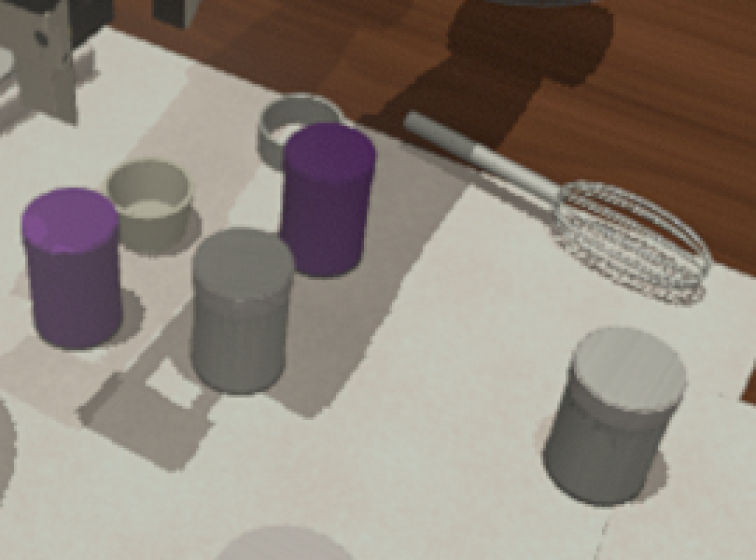

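The crop shows two plain steel tins with lids: A at scene (231,336), about (0.590, 0.057), and B at scene (268,469), about (0.543, 0.273). The other two tall tins are purple. B stands alone, so I'll feel that one first, starting from above it.

```bash
python3 -m inch '0.02 -0.006 0 0 0.0918; 0.06 -0.018 0 0 0.0918; 0.10 -0.03 0 0 0.0918; 0.14 -0.042 0 0 0.0918; 0.18 -0.054 0 0 0.0918'; python3 -m inch '0.04 -0.012 0 0 0.0918; 0.07 -0.021 0.02 0 0.0918; 0.09 -0.027 0.04 0 0.0918; 0.093 -0.028 0.05 0 0.0918; 0.093 -0.028 0.05 0 0.0918' 25
python3 - <<'E'
from h import *
s=arm.observe();print(s["position"],s["ee_rot"],s["force"])
im=arm.get_image("wrist");cv2.imwrite("pics/w1.png",im[:,:,::-1])
for r in arm.place_of("wrist","tin_1_mid"):print(np.round(r["point"]),round(r["conf"],2),ray("wrist",r["point"],.045).round(3))
for r in arm.silhouettes("wrist","tin_1_mid"):
    ys,xs=np.nonzero(r["region"]);print("sil",r["conf"],ys.min(),ys.max(),xs.min(),xs.max())
E
```

```text
clock: 1.2
position: [0.5704, 0.1814, 0.4049]
ee_rot: [2.222, 2.221, 0.001]
force: [0.5, 0.9, -0.6]
width: 1.0
gripper_force: 0.0
clock: 1.7
position: [0.5425, 0.2729, 0.3533]
ee_rot: [-2.22, -2.222, 0.004]
force: [-0.3, -0.7, 1.0]
width: 1.002
gripper_force: 0.0
[0.54254381 0.27292657 0.35327762] [-2.21992722 -2.22231991  0.00448921] [-0.2872972  -0.71641762  1.00617194]
sil 0.63 317 323 253 282
sil 0.39 313 316 348 361
```

View pics/w1.png

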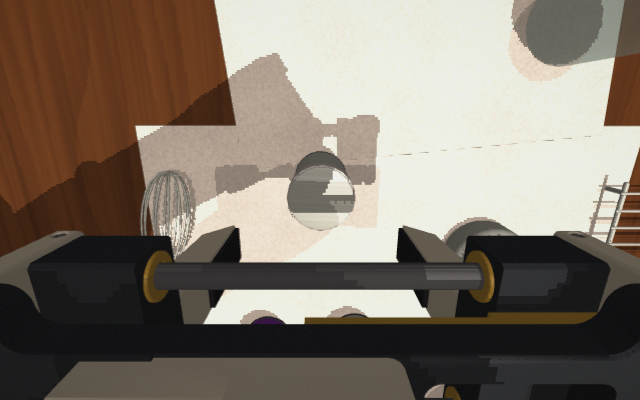

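The wrist view shows tin B with its lid centred at (row 197, col 321), midway between the fingers (about 228 to 410).

```bash
python3 -c "
from h import *
print(ray('wrist',(197,321),.09))"
```

```text
[0.54523883 0.27287167 0.09      ]
```

```bash
python3 -m inch '0 0.002 0.03 0 0.0918; 0 0.002 0.06 0 0.0918; 0 0.002 0.09 0 0.0918; 0 0.002 0.115 0 0.0918; 0 0.002 0.13 0 0.0918'; python3 -m inch '0 0 0.008 0 0.0918; 0 0 0.012 0 0.0918; 0 0 0.012 0 0.0918; 0 0 0.012 0 0.05; 0 0 0.012 0 0.05' 30; python3 -m inch '0 0 0 0 0.05; 0 0 0 0 0.05; 0 0 0 0 0.05; 0 0 0 0 0.05; 0 0 0 0 0.05' 30
```

```text
clock: 2.35
position: [0.5456, 0.2715, 0.2238]
ee_rot: [2.223, 2.219, -0.001]
force: [-0.3, 0.7, 0.1]
width: 1.0
gripper_force: 0.0
clock: 2.85
position: [0.5453, 0.2732, 0.2137]
ee_rot: [2.221, 2.221, 0.002]
force: [-0.9, -0.1, -0.2]
width: 0.879
gripper_force: 0.0
clock: 3.35
position: [0.545, 0.273, 0.213]
ee_rot: [2.221, 2.221, 0.0]
force: [-1.6, 0.1, 4.8]
width: 0.631
gripper_force: 30.0
```

Gripped at 58 mm. Next I'll lift slightly and weigh it.

```bash
python3 -m inch '0 0 -0.005 0 0.05; 0 0 -0.012 0 0.05; 0 0 -0.02 0 0.05; 0 0 -0.02 0 0.05; 0 0 -0.02 0 0.05'; for i in 1 2 3; do python3 -m inch '0 0 0 0 0.05; 0 0 0 0 0.05'; done
```

```text
clock: 3.85
position: [0.5451, 0.273, 0.2331]
ee_rot: [2.221, 2.221, 0.001]
force: [-0.3, 0.4, -2.6]
width: 0.631
gripper_force: 30.0
clock: 4.05
position: [0.5449, 0.2729, 0.2325]
ee_rot: [-2.221, -2.221, 0.001]
force: [0.2, 0.2, -2.1]
width: 0.635
gripper_force: 30.0
clock: 4.25
position: [0.545, 0.2729, 0.2326]
ee_rot: [-2.222, -2.221, 0.0]
force: [-0.5, 0.2, -1.3]
width: 0.636
gripper_force: 30.0
clock: 4.45
position: [0.545, 0.273, 0.2327]
ee_rot: [2.222, 2.221, -0.0]
force: [-0.2, 0.3, -0.1]
width: 0.634
gripper_force: 30.0
```

It reads about -1.5 N, so B is the light one (the full tin would read at least -5 N). I'll put it back gently and confirm on A.

```bash
python3 -m inch '0 0 0.006 0 0.05; 0 0 0.012 0 0.05; 0 0 0.016 0 0.05; 0 0 0.018 0 0.05; 0 0 0.02 0 0.05'; python3 -m inch '0 0 0 0 0.05; 0 0 0 0 0.075; 0 0 0 0 0.0918; 0 0 0 0 0.0918; 0 0 0 0 0.0918';  python3 -m inch '0 0 -0.01 0 0.0918; 0 0 -0.03 0 0.0918; 0 0 -0.06 0 0.0918; 0 0 -0.09 0 0.0918; 0 0 -0.12 0 0.0918'; python3 -m inch '-0.03 0.006 -0.02 0 0.0918; -0.07 0.015 -0.03 0 0.0918; -0.11 0.024 -0.03 0 0.0918; -0.15 0.032 -0.03 0 0.0918; -0.18 0.04 -0.03 0 0.0918'
python3 -m inch '-0.03 0.004 0 0.14 0.0918; -0.036 0.005 0 0.28 0.0918; -0.036 0.005 0 0.42 0.0918; -0.036 0.005 0 0.56 0.0918; -0.036 0.005 0 0.7 0.0918'; python3 -m inch '0 0 0 0.08 0.0918; 0 0 0 0.08 0.0918'
python3 - <<'E'
from h import *
s=arm.observe();print(s["position"],s["joints"].round(2),s["force"])
im=arm.get_image("wrist");cv2.imwrite("pics/w2.png",im[:,:,::-1])
im=arm.get_image("side")
for r in arm.place_of("side","tin_2_mid"):print(np.round(r["point"]),round(r["conf"],2),ray("side",r["point"],.045).round(3))
E
```

```text
clock: 4.95
position: [0.545, 0.2729, 0.2128]
ee_rot: [-2.222, -2.221, 0.001]
force: [-7.4, -4.7, 24.0]
width: 0.636
gripper_force: 30.0
clock: 5.45
position: [0.5451, 0.273, 0.2128]
ee_rot: [2.221, 2.221, 0.0]
force: [-0.1, 0.4, 0.7]
width: 0.94
gripper_force: 0.0
clock: 5.95
position: [0.5449, 0.2729, 0.3347]
ee_rot: [2.221, 2.221, 0.001]
force: [-1.4, 0.6, 0.8]
width: 0.999
gripper_force: 0.0
clock: 6.45
position: [0.5851, 0.09, 0.3639]
ee_rot: [2.223, 2.218, 0.0]
force: [0.2, -0.2, 0.0]
width: 0.994
gripper_force: 0.0
clock: 6.95
position: [0.5899, 0.0568, 0.3635]
ee_rot: [-2.852, -1.316, -0.001]
force: [0.4, 0.9, -0.2]
width: 0.998
gripper_force: 0.0
clock: 7.15
position: [0.5899, 0.0572, 0.3634]
ee_rot: [2.9, 1.209, 0.001]
force: [0.3, 0.6, 0.9]
width: 1.002
gripper_force: 0.0
[0.58993399 0.05715997 0.36343478] [-0.31  0.42  0.17  1.72 -0.08  1.01 -0.89] [0.27042064 0.57545552 0.85629857]
[113. 288.] 0.63 [0.549 0.287 0.045]
```

View pics/w2.png

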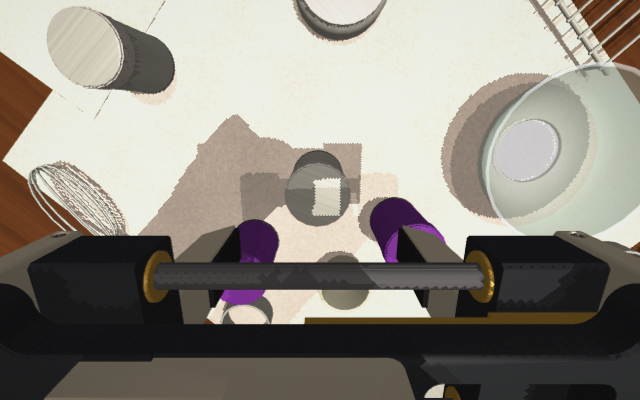

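Tin A's lid is centred at (188,318). The purple tins sit at (260,250) and (228,402), below the finger line, and tin B stands upright at (55,110). I'll check the clearances.

```bash
python3 -c "
from h import *
from scipy.spatial.transform import Rotation as R
s=arm.observe();M=R.from_rotvec(s['ee_rot']).as_matrix()
A=ray('wrist',(188,318),.09);print(A,'shift',M.T@(A-s['position']))
for p in((.616,-.047,.09),(.474,.052,.09)):print('purple rel A in tool',M.T@(np.array(p)-A))"
```

```text
[0.59365868 0.06270154 0.09      ] shift [ 0.006523   -0.0013824   0.27312733]
purple rel A in tool [-6.25061569e-02  9.28791848e-02 -1.10074971e-05]
purple rel A in tool [-9.15691726e-02 -7.77676430e-02 -4.68874471e-05]
```

```bash
python3 -m inch '0.005 -0.001 0.03 0 0.0918; 0.005 -0.001 0.06 0 0.0918; 0.005 -0.001 0.09 0 0.0918; 0.005 -0.001 0.115 0 0.0918; 0.005 -0.001 0.135 0 0.0918'; python3 -m inch '0 0 0.01 0 0.0918; 0 0 0.015 0 0.0918; 0 0 0.015 0 0.0918; 0 0 0.015 0 0.05; 0 0 0.015 0 0.05' 45; python3 -m inch '0 0 0 0 0.05; 0 0 0 0 0.05; 0 0 0 0 0.05; 0 0 0 0 0.05; 0 0 0 0 0.05' 45;  python3 -m inch '0 0 -0.005 0 0.05; 0 0 -0.012 0 0.05; 0 0 -0.02 0 0.05; 0 0 -0.02 0 0.05; 0 0 -0.02 0 0.05'; for i in 1 2 3; do python3 -m inch '0 0 0 0 0.05; 0 0 0 0 0.05'; done
```

```text
clock: 7.8
position: [0.5925, 0.0611, 0.2263]
ee_rot: [-2.898, -1.213, 0.002]
force: [-0.5, 0.4, -0.6]
width: 0.996
gripper_force: 0.0
clock: 8.3
position: [0.5932, 0.0613, 0.2138]
ee_rot: [2.899, 1.21, 0.003]
force: [0.2, 0.2, -0.8]
width: 0.873
gripper_force: 0.0
clock: 8.8
position: [0.5929, 0.0613, 0.213]
ee_rot: [-2.899, -1.21, -0.0]
force: [-1.6, -0.0, 5.0]
width: 0.614
gripper_force: 44.8
clock: 9.3
position: [0.5929, 0.0612, 0.233]
ee_rot: [2.899, 1.21, 0.001]
force: [-0.2, 0.3, -6.3]
width: 0.616
gripper_force: 44.8
clock: 9.5
position: [0.5926, 0.0612, 0.2324]
ee_rot: [-2.899, -1.21, 0.001]
force: [-0.7, -0.2, -5.9]
width: 0.613
gripper_force: 44.8
clock: 9.7
position: [0.5928, 0.0612, 0.2326]
ee_rot: [-2.899, -1.21, 0.0]
force: [-0.5, 0.8, -5.2]
width: 0.614
gripper_force: 44.8
clock: 9.9
position: [0.5928, 0.0612, 0.2327]
ee_rot: [2.899, 1.21, -0.0]
force: [-0.1, -0.1, -4.4]
width: 0.618
gripper_force: 44.8
```

A reads about -5.5 N, so it is the heavy one. I'll lift it clear and check how it hangs.

```bash
python3 -m inch '0 0 -0.015 0 0.05; 0 0 -0.04 0 0.05; 0 0 -0.07 0 0.05; 0 0 -0.1 0 0.05; 0 0 -0.12 0 0.05'; python3 -m inch '0 0 -0.01 0 0.05; 0 0 -0.01 0 0.05'
python3 - <<'E'
from h import *
a=arm.get_image("side");b=arm.get_image("scene")
cv2.imwrite("pics/l1.png",cv2.resize(np.hstack([a[:300,200:480],b[60:360,220:500]])[:,:,::-1],None,fx=1.4,fy=1.4))
E
```

```text
clock: 10.4
position: [0.5931, 0.0611, 0.355]
ee_rot: [2.899, 1.21, 0.003]
force: [0.2, 1.3, -5.5]
width: 0.613
gripper_force: 44.8
clock: 10.6
position: [0.5931, 0.0612, 0.3638]
ee_rot: [2.899, 1.21, 0.004]
force: [0.7, 0.5, -5.3]
width: 0.613
gripper_force: 44.8
```

View pics/l1.png

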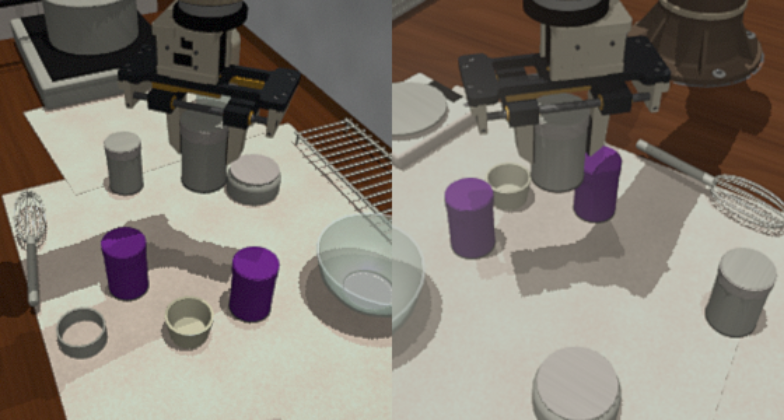

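The tin hangs upright in the grip in both views, and B stands upright. Moving to above the pan.

```bash
python3 -m inch '-0.015 0.0075 0 0 0.05; -0.045 0.0225 0 0 0.05; -0.075 0.038 0 0 0.05; -0.105 0.053 0 0 0.05; -0.135 0.068 0 0 0.05'; python3 -m inch '-0.03 0.0155 0 0 0.05; -0.06 0.031 0 0 0.05; -0.09 0.046 0 0 0.05; -0.12 0.061 0 0 0.05; -0.15 0.076 0 0 0.05'; python3 -m inch '-0.02 0.01 0 0 0.05; -0.032 0.016 0 0 0.05; -0.038 0.0195 0 0 0.05; -0.038 0.0195 0 0 0.05; -0.038 0.0195 0 0 0.05'
python3 - <<'E'
from h import *
from scipy.spatial.transform import Rotation as R
s=arm.observe();M=R.from_rotvec(s['ee_rot']).as_matrix();print(s["position"],s["force"])
P=np.array([.482,-.284,s["position"][2]]);print("rest",M.T@(P-s["position"]))
for c in("wrist","side","scene"):
    im=arm.get_image(c)
    if c=="wrist":cv2.imwrite("pics/w3.png",im[:,:,::-1])
    for r in arm.place_of(c,"scale_pan"):print(c,np.round(r["point"]),round(r["conf"],2),ray(c,r["point"],.045).round(3))
E
```

```text
clock: 11.2
position: [0.5449, -0.0844, 0.3614]
ee_rot: [-2.899, -1.209, 0.004]
force: [0.9, -0.2, -5.1]
width: 0.616
gripper_force: 44.8
clock: 11.7
position: [0.4933, -0.2442, 0.3615]
ee_rot: [-2.898, -1.209, 0.003]
force: [0.5, 0.0, -4.6]
width: 0.613
gripper_force: 44.8
clock: 12.2
position: [0.4824, -0.2821, 0.3624]
ee_rot: [-2.897, -1.212, -0.0]
force: [-0.2, 0.0, -5.3]
width: 0.615
gripper_force: 44.8
[ 0.48242123 -0.28213818  0.36238655] [-2.26749927e-01  3.55197423e-03 -5.27440964e+00]
rest [-1.62131076e-03  1.00754460e-03 -1.69493198e-06]
wrist [184. 319.] 0.88 [ 0.481 -0.283  0.045]
side [352. 374.] 0.59 [ 0.481 -0.284  0.045]
scene [137. 227.] 0.76 [ 0.485 -0.278  0.045]
```

View pics/w3.png

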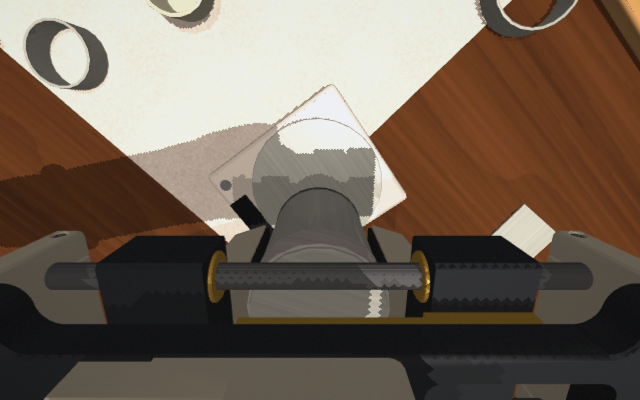

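The pan is centred at about (184,318), straight under the tool, and agrees with (0.481, -0.284). I'll lower quickly to about 10 mm above contact, then creep.

```bash
python3 -m inch '-0.001 0.001 0.02 0 0.05; -0.001 0.001 0.045 0 0.05; -0.001 0.001 0.07 0 0.05; -0.001 0.001 0.085 0 0.05; -0.001 0.001 0.092 0 0.05'; python3 -m inch '0 0 0.001 0 0.05; 0 0 0.002 0 0.05; 0 0 0.003 0 0.05; 0 0 0.004 0 0.05; 0 0 0.005 0 0.05'; python3 -m inch '0 0 0.001 0 0.05; 0 0 0.002 0 0.05'; python3 -m inch '0 0 0.001 0 0.05; 0 0 0.002 0 0.05'
```

```text
clock: 13.0
position: [0.4816, -0.2843, 0.2693]
ee_rot: [-2.897, -1.21, 0.002]
force: [0.8, -0.2, -4.9]
width: 0.615
gripper_force: 44.8
clock: 13.5
position: [0.482, -0.2849, 0.2662]
ee_rot: [2.899, 1.21, 0.001]
force: [-0.6, 0.2, -4.9]
width: 0.616
gripper_force: 44.8
clock: 13.7
position: [0.4819, -0.2848, 0.2638]
ee_rot: [2.899, 1.21, 0.0]
force: [0.4, -0.6, -3.5]
width: 0.613
gripper_force: 44.8
clock: 13.9
position: [0.4819, -0.2848, 0.2616]
ee_rot: [-2.899, -1.21, 0.0]
force: [1.0, 0.3, -5.1]
width: 0.615
gripper_force: 44.8
```

```bash
python3 -m inch '0 0 0.001 0 0.05; 0 0 0.001 0 0.05'; python3 -m inch '0 0 0.001 0 0.05; 0 0 0.001 0 0.05'; python3 -m inch '0 0 0.001 0 0.05; 0 0 0.001 0 0.05'
```

```text
clock: 14.1
position: [0.4818, -0.2848, 0.2606]
ee_rot: [-2.899, -1.21, 0.0]
force: [-0.7, -0.5, -5.2]
width: 0.615
gripper_force: 44.8
clock: 14.3
position: [0.4818, -0.2848, 0.2596]
ee_rot: [-2.899, -1.21, 0.0]
force: [-0.6, -0.8, -4.3]
width: 0.614
gripper_force: 44.8
clock: 14.5
position: [0.4819, -0.2847, 0.2586]
ee_rot: [-2.899, -1.21, 0.0]
force: [0.6, -0.1, -5.7]
width: 0.616
gripper_force: 44.8
```

```bash
python3 -m inch '0 0 0.0005 0 0.05; 0 0 0.0005 0 0.05'; python3 -m inch '0 0 0.0005 0 0.05; 0 0 0.0005 0 0.05'
```

```text
clock: 14.7
position: [0.4819, -0.2848, 0.2582]
ee_rot: [-2.899, -1.21, 0.0]
force: [0.2, -0.0, -5.8]
width: 0.613
gripper_force: 44.8
clock: 14.9
position: [0.4819, -0.2848, 0.258]
ee_rot: [2.899, 1.21, 0.0]
force: [-1.9, 1.0, -0.3]
width: 0.617
gripper_force: 44.8
```

Contact: the force has gone to about 0 at 0.258, as expected. Half a millimetre more, then I'll open and retreat.

```bash
python3 -m inch '0 0 0.0003 0 0.05; 0 0 0.0003 0 0.05'; python3 -m inch '0 0 0 0 0.062; 0 0 0 0 0.075; 0 0 0 0 0.0918; 0 0 0 0 0.0918; 0 0 0 0 0.0918'; python3 -m inch '0 0 -0.01 0 0.0918; 0 0 -0.03 0 0.0918; 0 0 -0.06 0 0.0918; 0 0 -0.09 0 0.0918; 0 0 -0.12 0 0.0918'; python3 -m inch '0 0 -0.02 0 0.0918; 0 0 -0.03 0 0.0918; 0 0 -0.03 0 0.0918; 0 0 -0.03 0 0.0918; 0 0 -0.03 0 0.0918'
python3 - <<'E'
from h import *
a=arm.get_image("side");b=arm.get_image("scene")
cv2.imwrite("pics/end.png",np.hstack([a[:,200:500],b[:,150:500]])[:,:,::-1])
w=arm.get_image("wrist");cv2.imwrite("pics/w4.png",w[:,:,::-1])
for c in("side","scene","wrist"):
    for r in arm.place_of(c,"tin_1_mid"):print(c,np.round(r["point"]),round(r["conf"],2),"z.045",ray(c,r["point"],.045).round(3),"z.09",ray(c,r["point"],.09).round(3))
E
```

```text
clock: 15.1
position: [0.4818, -0.2848, 0.258]
ee_rot: [2.899, 1.21, 0.001]
force: [-2.1, 2.1, 4.5]
width: 0.616
gripper_force: 44.8
clock: 15.6
position: [0.482, -0.2848, 0.2574]
ee_rot: [2.899, 1.21, 0.0]
force: [-0.3, -0.1, 0.7]
width: 0.97
gripper_force: 0.0
clock: 16.1
position: [0.4816, -0.2848, 0.3794]
ee_rot: [2.899, 1.209, 0.0]
force: [0.6, -0.5, 0.3]
width: 1.001
gripper_force: 0.0
clock: 16.6
position: [0.4816, -0.2846, 0.4062]
ee_rot: [-2.898, -1.209, 0.002]
force: [-0.2, -0.2, -0.7]
width: 0.999
gripper_force: 0.0
side [187. 291.] 0.9 z.045 [0.476 0.054 0.045] z.09 [0.466 0.013 0.09 ]
side [343. 375.] 0.68 z.045 [ 0.488 -0.274  0.045] z.09 [ 0.477 -0.287  0.09 ]
scene [186. 365.] 0.93 z.045 [0.462 0.045 0.045] z.09 [0.508 0.066 0.09 ]
scene [117. 223.] 0.84 z.045 [ 0.431 -0.337  0.045] z.09 [ 0.48  -0.285  0.09 ]
scene [216. 276.] 0.81 z.045 [ 0.616 -0.048  0.045] z.09 [ 0.65  -0.019  0.09 ]
```

View pics/end.png

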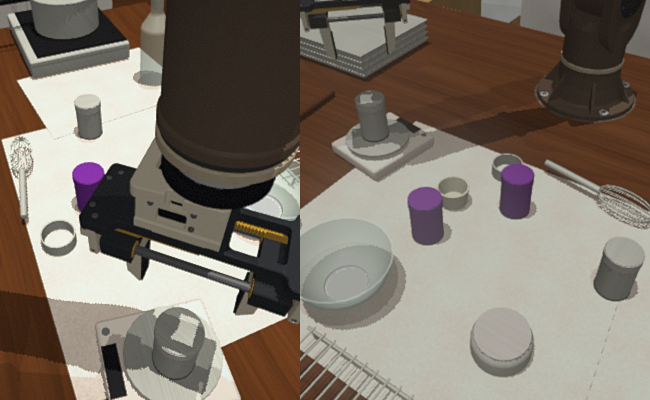

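The picture shows the heavy tin upright in the middle of the pan, at about (117,223) in the full scene view. Its mid point measures (0.48, -0.285). The light tin stands upright at its place and the gripper is clear.

```bash
python3 -c "
from cell import arm
print(arm.sign_off())"
```

```text
the job is handed in; nothing more can be done
None
```

The job is handed in: the heavier tin (about 5.5 N when lifted) stands upright in the middle of the scale's pan, and the lighter one (about 1.5 N) stands upright where it was, at most about 10 mm off; no verdict came back.

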